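# Tip the polishing balls into the tray under the dust shield

## Task

Take the taller of the two steel pouring jugs by its handle and, working under the low clear dust shield, tip its two steel polishing balls out over its sloping lip into the white tray. Then stand the jug upright on the bench again, beside the tray. Do not knock the jug or the gripper against the shield or the tray.

Things in the scene. Friction and masses are not known exactly. Their poses are not given: they have to be found in the camera images.
- jug: Taller steel jug, 110 mm high (the other: 65), 0.25 kg; origin under its foot's centre, z up. Foot x +-32, y +-26; back (+y) upright, front leans 24 deg out to a lip at y -75, z 110. Black bar handle along x from -30 to -160 at y -5, z 75: 12 mm thick, 30 wide, upper edge canted 30 deg to +y. Grip firmly (60 N or more) across the 12 mm at x -120, gripper body leaning 30 deg to +y.
- hood: Fixed white tray under a level clear shield with aluminium edges. Origin: bench level under the tray's centre, z up. Tray 170 (x) by 200 (y) mm, walls 4, floor 8 and rim 35 mm above the bench. Shield: x -75 to 107, y -155 to 155, underside at z 199, top 209 mm. Two 14 mm posts at x 100, y +-135, on a foot bar behind the tray; front (-x) and both sides open, so the gripper can stay in front.
- ball1_center (a point): Centre of one of two equal loose steel balls, 18 mm, 24 g, starting on the 8 mm thick floor inside the jug. They roll out over the lip, to the jug's -y, when it is turned more than 66 deg about its own +x axis (75 to 85 does it; a gripper leaning 30 deg to +y at the grasp then leans 45 to 55 to -y).
- ball2_center (a point): Centre of the other ball, the same, starting beside the first inside the jug.

How it is judged:
On the way, in this order (a step that is already met when the one before it is completed fails the run):
1. the jug is tipped over in the air, by more than 50 degrees (angle between jug's own z axis and vertical above 0.87 rad and height (world z) of jug above 0.03 m), for 0.05 s.
2. both balls are in the tray (x of ball1_center in the frame of hood between -0.083 and 0.083 m and y of ball1_center in the frame of hood between -0.098 and 0.098 m and z of ball1_center in the frame of hood between 0 and 0.035 m and x of ball2_center in the frame of hood between -0.083 and 0.083 m and y of ball2_center in the frame of hood between -0.098 and 0.098 m and z of ball2_center in the frame of hood between 0 and 0.035 m), for 0.2 s.
At the end, for the whole second after the job is handed in: Both balls lie inside the tray's rim (within 83 mm in x and 98 mm in y of its centre, their centres below the rim); the jug stands on the bench itself (not in the tray), within 10 degrees of upright, its foot within 5 mm of bench level, released and at rest (all of step 2 and angle between jug's own z axis and vertical below 0.17 rad and height (world z) of jug between -0.005 and 0.005 m and linear speed of jug below 0.03 m/s); the robot touches nothing.
It fails at once if the jug is knocked against the shield or tray (over 15 N) (contact force between jug and hood above 15 N).
It fails at once if the gripper's fingers are knocked against the shield or tray (over 15 N) (contact force between the fingers and hood above 15 N).
It fails at once if the arm is knocked against the shield or tray (over 15 N) (contact force between the arm and hood above 15 N).
It also fails if it takes over 69 s, if anything falls off the work surface, if the arm or the gripper's body presses on something with over 40 N, if the wrist force passes 120 N, or if a joint passes its speed limit or range.

## Robot

A 7-joint arm with a two-finger parallel gripper is mounted at the origin on the work surface. World frame = base frame: x ahead of the robot, y to its left, z up, the work surface at z = 0. Lengths are in m, angles in rad, forces in N, time in s.
With the tool pointing down it reaches from about 0.425 to 0.925 m from the base axis. Payload 6.8 kg.
Tool frame: the origin (TCP) lies on the front face of the gripper's body, between the roots of the fingers; the fingertips stand 73 mm ahead of it and the grasp point (between the pads) lies 54 mm ahead of it (env.nose_length is the distance from the TCP to the fingertips, in m); z points along the fingers, y is the line along which they close (so a half turn about z gives the same grasp; the last joint's range is limited). The gripper opens to 85 mm and grips with 20 to 120 N. Pads are 22 mm wide; open, the fingers measure 114 mm over their backs; the gripper's body (76 mm by 85 mm) begins 54 mm behind the grasp point. The pads swing forward as they close: fully open they stand 13 mm farther back than shut.
Start: joints at [1.14, 0.477, 0.022, 1.555, -0.011, 1.109, -0.083], TCP at [0.214, -0.64, 0.304] pointing down, gripper open.
Joint ranges: [-2.96, 2.96], [-0.34, 2.1], [-1.41, 1.46], [0.24, 2.44], [-1.37, 4.51], [0.17, 1.92], [-2.96, 2.96]. Speed limits (rad/s): [2.39, 2.39, 3.14, 3.14, 3.14, 3.14, 3.14].

## Interface

Orientations are given as a unit quaternion [w, x, y, z].
In Python, from cell import env, kin, camera, calibration, job gives the robot as it stands. The module is installed in compiled form; this text tells all that it offers. Calls block until the motion is done:
- env.reach(position, orientation): joint-space move of the TCP to a pose.
- env.movel(position, velocity=0.15, rot=None, stop_force=None): straight line of the TCP; rot=None keeps the orientation; velocity is the mean speed in m/s. With stop_force (N) it stops when the force on the tool has changed by that much, and returns True; else False.
- env.goto_joints(angles): joint-space move.
- env.grip(opening, f_grip=None): finger opening in m; f_grip is the grip in N (None keeps the last); returns when the fingers have stopped.
- env.dwell(seconds).
- kin.inverse_kinematics(position, orientation): joint angles nearest the present ones, or None.
- env.get_state(): the state.
- camera(name): name is "scene" or "top"; returns (picture, depth): 400x640x3 uint8, blue, green, red; 400x640 float32, m along the optical axis (not along the pixel's ray), 0 where there is no reading.
- calibration(name): a dict with "fx", "fy", "cx", "cy" (pixels), "rvec" (rotation vector, rad) and "tvec" (3), from world to camera coordinates, as OpenCV has them. Camera axes: x right, y down, z forward; pixel columns grow to the right and rows downward; lengths in m; the calibration is good to about 2 mm. A picture is of the moment at which its call begins. calibration takes no time and is no camera call.
A pose or a line that the arm cannot do raises env.PlanningError and nothing moves.
- job.job_done(): hands the job in; it is judged then, once.
The state is a dict: "time": time; "qpos": joint angles; "joint_velocities": joint speeds; "joint_torque": joint torques, N m; "tcp_pos": TCP position; "orientation": TCP orientation; "force": force on the tool from outside, world axes, zero at the start; "torque": the same for the moment, N m; "opening": finger opening in m; "gripper_force": force on a finger pad.
Only numpy, scipy, OpenCV 4.12 (cv2) and the standard library are available. Lean on these libraries where they do the work, as an engineer would, in place of code of your own. Each camera call takes 0.05 s, during which the arm holds its last target. There are 200 camera calls.

## Working session

There is one attempt and no reset: what is moved stays moved. The work goes in short steps, each a Python script; the robot and the scene stay as the last script left them, time stands still between calls to the robot, and variables do not carry over. Pictures are saved under pics/ and viewed, at most 10 in all, crops included, and the job is handed in when it is done.

```bash
mkdir -p pics
python3 - <<'E'
from cell import env,camera,calibration
import cv2,numpy as np
for n in("scene","top"):
    p,d=camera(n); cv2.imwrite(f"pics/{n}0.png",p); np.savez(f"{n}0.npz",p=p,d=d)
    c=calibration(n); R=cv2.Rodrigues(np.array(c["rvec"]))[0]; print(n,c["fx"],c["cx"],c["cy"],"cam at",-R.T@np.array(c["tvec"]).ravel(),"\n",R.round(3), (d==0).mean())
s=env.get_state();print(s["orientation"],s["opening"],s["time"])
E
```

```text
scene 420.02276140100895 318.63016793623154 202.4330377020359 cam at [ 0.77417132 -0.1799313   0.91842804] 
 [[ 0.836  0.548 -0.007]
 [ 0.522 -0.801 -0.294]
 [-0.167  0.242 -0.956]] 0.00421875
top 374.9382623811614 316.0347660854991 199.26837830721416 cam at [0.50431442 0.0381718  0.85073875] 
 [[ 0.02  -1.     0.022]
 [-0.989 -0.023 -0.149]
 [ 0.149 -0.019 -0.989]] 0.00430078125
[-7.98267369e-04  9.86997300e-01  1.60734757e-01 -1.72882865e-04] 0.08538714681913057 0.1
```

View pics/scene0.png

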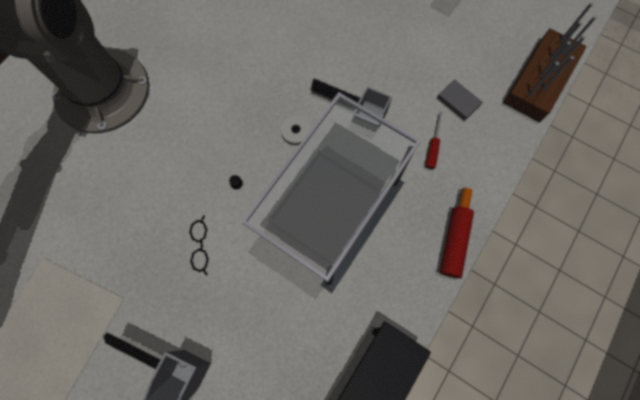

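View pics/top0.png

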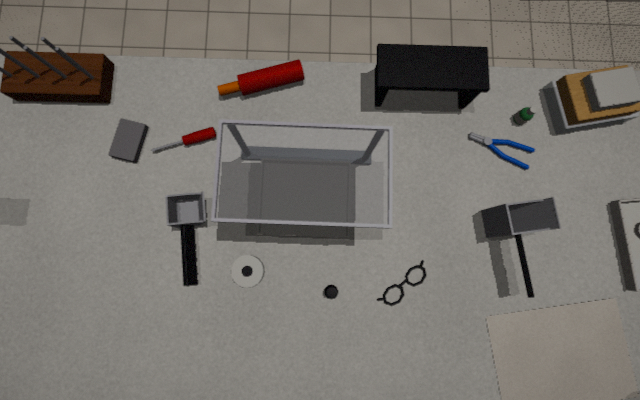

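The scene picture shows the tall jug at the bottom left (~(175,370)) with its handle end at (107,338). The shield frame's corners are at (340,95), (413,143), (330,278) and (247,222), and the small jug is at (372,105). In the top picture the tall jug is at (520,215), with its handle running down to (530,296) and its lip to the right (world -y). The shield is at x 215–392, y 123–227.

```bash
cat > vis.py <<'E'
import numpy as np,cv2
from cell import calibration
def cal(n):
    c=calibration(n); R=cv2.Rodrigues(np.array(c["rvec"],float))[0]; return c,R,np.array(c["tvec"],float).ravel()
def cloud(n,d):
    c,R,t=cal(n); v,u=np.indices(d.shape)
    P=np.dstack([(u-c["cx"])/c["fx"]*d,(v-c["cy"])/c["fy"]*d,d]); return (P-t)@R
def ray(n,px):
    c,R,t=cal(n); px=np.atleast_2d(px).astype(float)
    r=np.c_[(px[:,0]-c["cx"])/c["fx"],(px[:,1]-c["cy"])/c["fy"],np.ones(len(px))]@R; return -R.T@t,r
def onplane(n,px,z):
    o,r=ray(n,px); return o+r*((z-o[2])/r[:,2])[:,None]
def tri(p1,n1,p2,n2):
    o1,r1=ray(n1,p1);o2,r2=ray(n2,p2);A=np.c_[r1[0],-r2[0]];k=np.linalg.lstsq(A,o2-o1,rcond=None)[0]
    a=o1+k[0]*r1[0];b=o2+k[1]*r2[0];return (a+b)/2,np.linalg.norm(a-b)
E
python3 - <<'E'
import numpy as np,cv2
from vis import *
I={n:np.load(n+"0.npz") for n in("scene","top")}
W={n:cloud(n,I[n]["d"]) for n in I}
def rect(P,name):
    r=cv2.minAreaRect((P[:,:2]*1000).astype(np.float32)); print(name,len(P),"z",np.percentile(P[:,2],[5,50,95]).round(4),"c",np.round(r[0],1),"size",np.round(r[1],1),"ang",round(r[2],2))
for n in I:
    w=W[n];g=I[n]["p"].max(2);x,y,z=w[...,0],w[...,1],w[...,2]
    tall=(y<-.3)&(y>-.56)&(x<.56)&(x>.2)
    h=(g<40)&tall&(z>.07)&(z<.1)&(x<.40); P=w[h]
    rect(P,n+" handle"); 
    v,u=np.where(h);print("  px",u.min(),u.max(),v.min(),v.max()); m=P[:,:2].mean(0);a=np.linalg.svd(P[:,:2]-m,full_matrices=False)[2][0];print("  dir deg",np.degrees(np.arctan2(a[1],a[0])),"end minx",P[P[:,0].argsort()[:8]].mean(0))
    rect(w[tall&(z>.1)&(z<.118)],n+" rim")
    f=(z>.19)&(z<.225)&(abs(y-.04)<.3)&(x>.35)&(x<.85); rect(w[f],n+" shield")
    t=(z>.028)&(z<.04)&(abs(y-.04)<.13)&(x>.4)&(x<.75); rect(w[t],n+" tray rim")
    s=(y>.2)&(y<.4)&(x>.25)&(x<.6)&(z>.03)&(z<.08); rect(w[s],n+" small jug")
cv2.imwrite("pics/crops.png",np.hstack([cv2.resize(I["top"]["p"][185:310,470:570],None,fx=4,fy=4),cv2.resize(I["scene"]["p"][300:400,90:190],(400,400)).__class__ and cv2.copyMakeBorder(cv2.resize(I["scene"]["p"][300:400,90:190],(400,400)),0,100,0,0,0)]))
E
```

```text
Traceback (most recent call last):
IndexError: index -1 is out of bounds for axis 0 with size 0
```

Run:
```python
import numpy as np,cv2
from vis import *
I={n:np.load(n+"0.npz") for n in("scene","top")}
W={n:cloud(n,I[n]["d"]) for n in I}
for n,pts in dict(top=[(530,293),(522,255),(516,237),(535,215),(495,222),(252,225),(300,200),(187,210),(300,235)],scene=[(108,340),(135,352),(180,365),(300,170),(372,105),(247,222)]).items():
    for u,v in pts: print(n,u,v,W[n][v,u].round(3),I[n]["p"][v,u])
for n,b in dict(top=(200,310,470,570),scene=(325,400,95,215)).items():
    w=W[n][b[0]:b[1],b[2]:b[3]]; print(n,np.histogram(w[...,2],bins=np.arange(-.01,.14,.01)))
print("tri end",tri((530,296),"top",(106,337),"scene"))
a=cv2.resize(I["top"]["p"][185:310,470:570],None,fx=4,fy=4);b=cv2.resize(I["scene"]["p"][300:400,90:190],(400,400))
cv2.imwrite("pics/crops.png",cv2.convertScaleAbs(np.hstack([a,cv2.copyMakeBorder(b,0,100,0,0,0)]),alpha=1.8))
```

```text
top 530 293 [ 0.439 -0.409  0.089] [ 9 14 17]
top 522 255 [ 0.515 -0.397  0.089] [13  8 18]
top 516 237 [ 0.551 -0.389  0.086] [11 14 11]
top 535 215 [ 0.599 -0.44   0.073] [59 55 55]
top 495 222 [ 0.584 -0.363  0.056] [36 36 35]
top 252 225 [0.57  0.165 0.001] [46 52 53]
top 300 200 [0.599 0.054 0.208] [84 86 87]
top 187 210 [0.6   0.311 0.009] [120 118 120]
top 300 235 [0.548 0.056 0.034] [56 58 61]
scene 108 340 [ 0.445 -0.413  0.088] [22 21 20]
scene 135 352 [ 0.502 -0.401  0.088] [22 21 19]
scene 180 365 [ 0.573 -0.387  0.027] [98 97 95]
scene 300 170 [0.587 0.034 0.205] [98 98 97]
scene 372 105 [0.587 0.332 0.005] [91 89 89]
scene 247 222 [ 0.565 -0.098  0.21 ] [125 121 123]
top (array([1280, 6988,   67,  178,  184,  188,  194,  209,  224,  458,  436,
        325,  222,    0,    0]), array([-0.01,  0.  ,  0.01,  0.02,  0.03,  0.04,  0.05,  0.06,  0.07,
        0.08,  0.09,  0.1 ,  0.11,  0.12,  0.13,  0.14]))
scene (array([2765, 3428,  175,  190,  173,  193,  219,  246,  303,  620,  263,
        254,  135,    0,    0]), array([-0.01,  0.  ,  0.01,  0.02,  0.03,  0.04,  0.05,  0.06,  0.07,
        0.08,  0.09,  0.1 ,  0.11,  0.12,  0.13,  0.14]))
tri end (array([ 0.4331106 , -0.41513024,  0.07681409]), np.float64(0.00197078176851357))
```

View pics/crops.png

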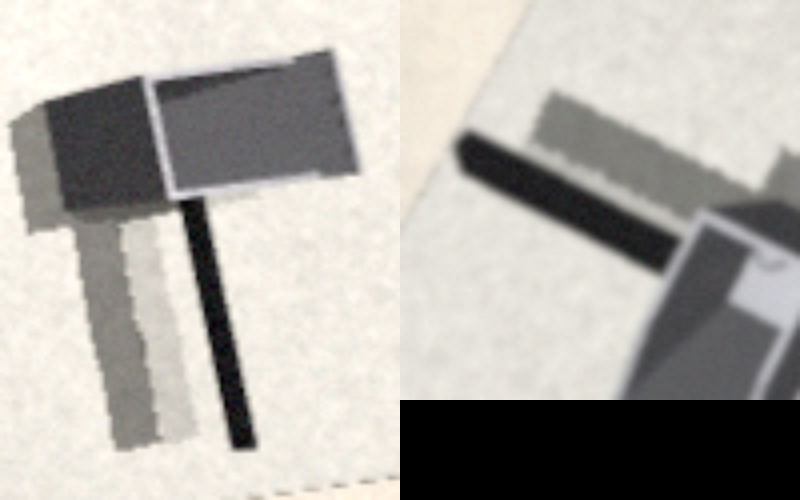

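The left crop (top view) shows the tall jug's rim corners at about (507,206), (513,234), (552,198) and (559,228), with the black handle's upper edge running from (518,235) to (531,296). The right crop (scene view) shows the handle from (107,337) to (160,365), and the ball area is bright inside. The depths agree with a handle edge at z ≈ 0.088.

Run:
```python
import numpy as np,cv2
from vis import *
I={n:np.load(n+"0.npz") for n in("scene","top")}
W={n:cloud(n,I[n]["d"]) for n in I}
def rect(P,name):
    if len(P)<4: print(name,len(P));return
    r=cv2.minAreaRect((P[:,:2]*1000).astype(np.float32)); print(name,len(P),"z",np.percentile(P[:,2],[5,50,95]).round(4),"c",np.round(r[0],1),"size",np.round(r[1],1),"ang",round(r[2],2),"box",cv2.boxPoints(r).round().tolist())
for n in I:
    w=W[n];g=I[n]["p"].max(2);x,y,z=w[...,0],w[...,1],w[...,2]
    tall=(y<-.3)&(y>-.6)&(x<.68)&(x>.4)
    h=(g<45)&tall&(z>.08)&(z<.095)&(x<.545); P=w[h]; rect(P,n+" handle")
    a=cv2.fitLine((P[:,:2]*1000).astype(np.float32),cv2.DIST_HUBER,0,.01,.01).ravel();s=np.sign(a[0]);print("  dir",np.degrees(np.arctan2(s*a[1],s*a[0])).round(2),"y at x=.48:",a[3]+(480-a[2])*a[1]/a[0])
    v,u=np.where(h); e=P[(P[:,0]<np.percentile(P[:,0],4))];print("  end",e.mean(0))
    rect(w[tall&(z>.104)&(z<.116)],n+" rim")
    f=(z>.19)&(z<.225)&(abs(y-.04)<.3)&(x>.35)&(x<.9); rect(w[f],n+" shield")
    t=(z>.028)&(z<.04)&(abs(y-.04)<.13)&(x>.4)&(x<.85); rect(w[t],n+" tray rim")
    s=(y>.2)&(y<.4)&(x>.25)&(x<.7)&(z>.03)&(z<.08); rect(w[s],n+" small jug")
```

```text
scene handle 437 z [0.0826 0.0881 0.0916] c [ 490.2 -403.7] size [111.7  15.5] ang 8.87 box [[434.0, -405.0], [436.0, -420.0], [547.0, -403.0], [544.0, -387.0]]
  dir 8.73 y at x=.48: -403.62457
  end [ 0.43799915 -0.40890394  0.08841595]
scene rim 325 z [0.1053 0.1097 0.1123] c [ 590.8 -393.9] size [64.9 68.3] ang 9.2 box [[553.0, -365.0], [564.0, -433.0], [628.0, -422.0], [617.0, -355.0]]
scene shield 16595 z [0.2045 0.2065 0.2096] c [648.6  50.2] size [311.6 182.7] ang 89.07 box [[555.0, -104.0], [737.0, -107.0], [743.0, 204.0], [560.0, 207.0]]
scene tray rim 64 z [0.0282 0.0292 0.0317] c [577.9 -44.4] size [ 22.3 330.1] ang 78.48 box [[414.0, -22.0], [737.0, -88.0], [742.0, -66.0], [418.0, -0.0]]
scene small jug 744 z [0.0322 0.044  0.0664] c [535.6 311.4] size [193.4  59.5] ang 1.31 box [[438.0, 339.0], [440.0, 279.0], [633.0, 284.0], [632.0, 343.0]]
top handle 307 z [0.0855 0.0891 0.0919] c [ 489.4 -401.5] size [113.5   9.7] ang 8.98 box [[433.0, -406.0], [434.0, -415.0], [546.0, -397.0], [545.0, -388.0]]
  dir 8.89 y at x=.48: -402.5341
  end [ 0.43479586 -0.40952459  0.08905358]
top rim 436 z [0.1049 0.1103 0.1133] c [ 593.1 -412.8] size [ 63.9 104.1] ang 9.07 box [[553.0, -366.0], [570.0, -469.0], [633.0, -459.0], [617.0, -356.0]]
top shield 18151 z [0.2055 0.2074 0.2104] c [648.3  48. ] size [310.4 182.8] ang 89.15 box [[555.0, -106.0], [737.0, -109.0], [742.0, 202.0], [559.0, 204.0]]
top tray rim 318 z [0.0285 0.0353 0.0381] c [493.   49.8] size [199.4 152.3] ang 89.36 box [[416.0, -49.0], [568.0, -51.0], [570.0, 149.0], [418.0, 150.0]]
top small jug 1280 z [0.0318 0.0448 0.0673] c [534.5 288.9] size [192.2  82.4] ang 6.88 box [[434.0, 318.0], [444.0, 236.0], [635.0, 259.0], [625.0, 341.0]]
```

```bash
cat > plan.py <<'E'
import numpy as np
from scipy.spatial.transform import Rotation as Ro
G=np.array([-.120,-.005,.075])
def tool(o,yaw,th,flip=1,back=0.,up=0.):
    "TCP pose for jug origin o, yaw, tilt th about own x (deg)"
    R=Ro.from_euler("ZX",[yaw,th],degrees=True); c,s=np.cos(np.pi/6),.5
    z=np.array([0,-s,-c]); y=np.array([0,-c,s])*flip
    T=R*Ro.from_matrix(np.c_[np.cross(y,z),y,z])
    p=np.array(o)+R.apply(G-(.054+back)*z)+[0,0,up]
    return p,T.as_quat(scalar_first=True)
C=np.array([[-.026,0],[.026,0],[.026,.110],[-.075,.110]])
def tipped(th,ylip,zmid=.117):
    "jug origin y,z in tilt th so extents centre on zmid, lip at ylip"
    a=np.radians(th); y=C[:,0]*np.cos(a)-C[:,1]*np.sin(a); z=C[:,0]*np.sin(a)+C[:,1]*np.cos(a)
    return ylip-y[3], zmid-(z.max()+z.min())/2
J=np.array([.5893,-.3886,0.]); YAW=8.9
XP=.590; HY=-.9; YO=.21
def pourseq(end):
    ths=np.r_[np.arange(0,end,10),end]; out=[]
    for t in ths: y,z=tipped(t,0); out.append(((XP,YO,z),HY,t))
    return out
E
python3 - <<'E'
from cell import env,kin
from plan import *
for f in(1,-1):
    print("flip",f)
    L=[("pre",*tool(J,YAW,0,f,.12)),("grasp",*tool(J,YAW,0,f)),("lift",*tool((.59,-.3886,.062),HY,0,f))]
    L+=[("y%.2f"%y,*tool((XP,y,.062),HY,0,f)) for y in(-.2,-.05,.1)]
    L+=[("t%d"%t,*tool(o,w,t,f)) for o,w,t in pourseq(82)]
    for n,p,q in L:
        k=kin.inverse_kinematics(p,q); print(n,np.round(p,3),None if k is None else np.round(k,2))
E
```

```text
flip 1
pre [ 0.458 -0.326  0.226] [ 0.28  0.31  0.02  2.11  0.83  0.64 -1.78]
grasp [ 0.467 -0.385  0.122] [-0.01  0.61  0.53  2.11  0.62  0.25 -1.6 ]
lift [ 0.47  -0.365  0.184] [ 0.11  0.46  0.3   2.05  0.7   0.57 -1.8 ]
y-0.20 [ 0.47  -0.176  0.184] [ 0.1   0.38 -0.15  2.14  0.82  0.84 -2.26]
y-0.05 [ 0.47  -0.026  0.184] [ 0.16  0.45 -0.6   2.1   0.83  1.1  -2.57]
y0.10 [0.47  0.124 0.184] [ 0.1   0.64 -0.93  1.97  0.86  1.37 -2.85]
t0 [0.47  0.234 0.184] [-0.28  0.62 -0.65  1.84  0.68  1.34 -2.84]
t10 [0.47  0.212 0.187] [ 0.04  0.65 -0.96  1.9   0.77  1.28 -2.87]
t20 [0.47  0.191 0.187] [ 0.12  0.55 -0.9   1.97  0.65  1.04 -2.71]
t30 [0.469 0.17  0.186] [ 0.09  0.43 -0.68  2.04  0.38  0.8  -2.41]
t40 [0.469 0.15  0.182] [ 0.13  0.39 -0.58  2.09  0.08  0.65 -2.05]
t50 [0.469 0.133 0.177] [ 0.2   0.39 -0.5   2.13 -0.27  0.58 -1.63]
t60 [0.469 0.117 0.169] [ 0.3   0.44 -0.5   2.15 -0.58  0.59 -1.24]
t70 [0.468 0.105 0.165] [ 0.37  0.49 -0.45  2.16 -0.84  0.68 -0.91]
t80 [0.468 0.096 0.165] [ 0.42  0.56 -0.42  2.16 -1.    0.81 -0.69]
t82 [0.468 0.094 0.165] [ 0.43  0.57 -0.41  2.15
[... 440 characters left out ...]
97  0.82  1.33  0.32]
t0 [0.47  0.234 0.184] [-0.04  0.77 -1.02  1.83  0.87  1.53  0.14]
t10 [0.47  0.212 0.187] [ 0.11  0.72 -1.09  1.9   0.84  1.35  0.21]
t20 [0.47  0.191 0.187] [ 0.29  0.69 -1.16  1.96  0.82  1.18  0.29]
t30 [0.469 0.17  0.186] [ 0.44  0.66 -1.2   2.02  0.75  0.99  0.42]
t40 [0.469 0.15  0.182] [ 0.53  0.59 -1.12  2.07  0.55  0.77  0.67]
t50 [0.469 0.133 0.177] [ 0.58  0.55 -1.01  2.11  0.23  0.61  1.05]
t60 [0.469 0.117 0.169] [ 0.49  0.49 -0.72  2.14 -0.38  0.56  1.71]
t70 [0.468 0.105 0.165] [ 0.72  0.63 -0.9   2.14 -0.41  0.56  1.84]
t80 [0.468 0.096 0.165] [ 0.7   0.65 -0.77  2.14 -0.75  0.67  2.23]
t82 [0.468 0.094 0.165] [ 0.71  0.67 -0.77  2.14 -0.77  0.69  2.27]
```

Run:
```python
from cell import env,camera
from plan import *
import cv2
F=-1
env.grip(.06,90)
env.reach(*tool(J,YAW,0,F,.12))
p,q=tool(J,YAW,0,F); print("stopped",env.movel(p,.08,rot=q,stop_force=12))
s=env.get_state(); print(s["time"],s["tcp_pos"],p,s["force"],s["qpos"])
im,d=camera("top");cv2.imwrite("pics/top1.png",im)
im2,d=camera("scene")
cv2.imwrite("pics/g1.png",np.vstack([cv2.resize(im[170:330,430:590],(560,300)),cv2.resize(im2[250:400,60:260],(560,300))]))
```

```text
stopped False
3.5583 [ 0.467596   -0.38528761  0.12220795] [ 0.46734119 -0.38543013  0.12176537] [ 0.8600872  0.5412436 -0.3518006] [ 0.66107939  0.55855027 -0.31843803  2.06307929  1.25896867  0.63621314
  1.04874341]
```

View pics/g1.png

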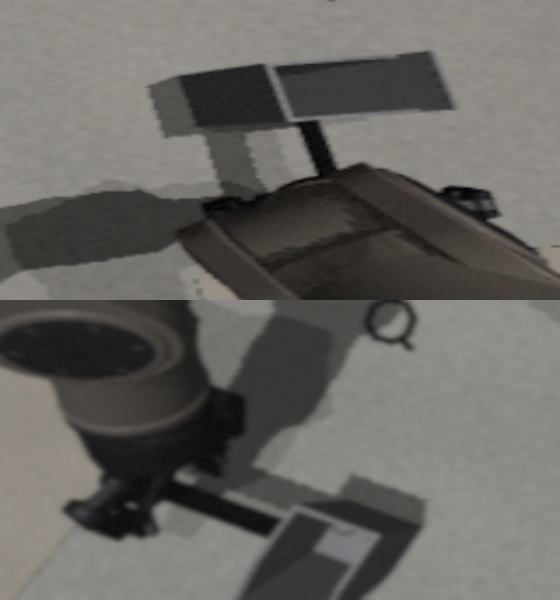

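The gripper straddles the handle (scene crop: fingers at about (120,500) and (210,455), with the bar between them), and the jug has not moved. Next I grip and lift.

Run:
```python
from cell import env,camera
from plan import *
import cv2
F=-1
env.grip(0,100)
s=env.get_state(); print(s["opening"],s["gripper_force"],s["force"])
p,q=tool(J+[0,0,.02],YAW,0,F); env.movel(p,.04)
s=env.get_state(); print(s["force"],s["torque"])
p,q=tool((XP,-.3886,.062),HY,0,F); env.movel(p,.05,rot=q)
s=env.get_state(); print(s["time"],s["tcp_pos"],p,s["force"],s["opening"])
from vis import *
im,d=camera("top");w=cloud("top",d);cv2.imwrite("pics/top2.png",im)
x,y,z=w[...,0],w[...,1],w[...,2]
m=(y<-.3)&(y>-.6)&(x<.68)&(x>.557)&(z>.155)&(z<.19)
r=cv2.minAreaRect((w[m][:,:2]*1000).astype(np.float32));print(r,np.percentile(z[m],[5,50,95]))
```

```text
0.010464280668141479 97.42510914802551 [-0.48756618  0.97104914  1.91727567]
[ 0.74603706 -0.05367111 -3.38642633] [0.83321557 0.46664515 0.04217326]
5.9 [ 0.46996409 -0.36485866  0.18343671] [ 0.47036037 -0.36471784  0.18376537] [-0.26925949  0.00997644 -2.99945281] 0.010416243883406864
((589.4572143554688, -412.99041748046875), (103.00641632080078, 64.39111328125), 89.36775207519531) [0.15618533 0.1669955  0.17390776]
```

Run:
```python
from cell import env,camera
from plan import *
import cv2
F=-1;YL=.089
for y in (-.05,YL+.075):
    p,q=tool((XP,y,.062),HY,0,F); print(env.movel(p,.1,rot=q,stop_force=10))
s=env.get_state(); print(s["time"],s["tcp_pos"],p,s["force"],s["qpos"].round(2) if hasattr(s["qpos"],"round") else s["qpos"])
im,_=camera("top");im2,_=camera("scene");cv2.imwrite("pics/mid.png",np.vstack([im[60:310,120:620],im2[40:310,130:630]]))
```

```text
False
False
11.775 [0.47040159 0.18739756 0.18379127] [0.47036037 0.18788216 0.18376537] [-0.41201304 -0.10848791 -2.82873362] [-0.18  0.59 -0.68  1.9   0.72  1.31  0.32]
```

View pics/mid.png

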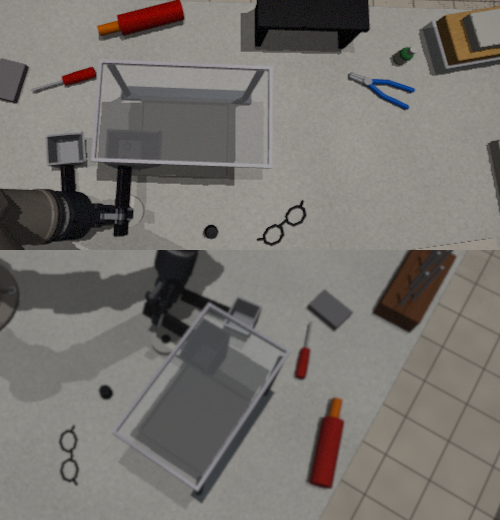

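The jug sits under the shield (top half, around (133,147)). The gripper at (120,215) is in front of the shield and clear of it. Next I tip.

```bash
cat > tip.py <<'E'
from cell import env
from plan import *
F=-1;YL=.089
def tip(ths,v=.03):
    for t in ths:
        y,z=tipped(t,YL); p,q=tool((XP,y,z),HY,t,F)
        if env.movel(p,v,rot=q,stop_force=10): print("stopped at",t); break
    s=env.get_state(); print(t,s["time"],(np.array(s["tcp_pos"])-p).round(4),s["force"],np.round(s["qpos"],2))
E
python3 - <<'E'
from tip import *
tip([12,24,36,48,58],.06)
E
```

```text
58 13.8167 [0.     0.0013 0.0003] [-0.1791153   1.0866578  -3.38304486] [ 0.73  0.67 -1.14  2.12  0.25  0.57  1.09]
```

Run:
```python
from tip import *
from cell import camera
import cv2
tip([64],.03); env.dwell(.3)
tip([68,72,76,80,83],.012); env.dwell(1.5)
im,_=camera("top");im2,_=camera("scene");print(env.get_state()["force"])
cv2.imwrite("pics/pour.png",np.hstack([cv2.resize(im[100:250,190:410],(440,300),interpolation=2),cv2.resize(im2[70:300,230:430],(345,397),interpolation=2)[:300]]))
```

```text
64 14.325 [0.0001 0.0008 0.0004] [-0.00351987  0.61726449 -2.38897274] [ 0.83  0.76 -1.2   2.13  0.23  0.55  1.17]
83 18.0417 [ 0.     -0.0001 -0.    ] [ 0.35802285  1.05543036 -2.33113169] [ 1.07  1.07 -1.33  2.12  0.17  0.59  1.4 ]
[-0.34298993  0.51404354 -1.89153632]
```

View pics/pour.png

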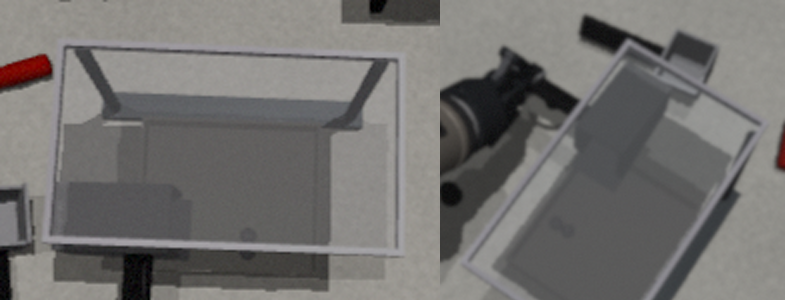

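The scene view shows both balls lying in the tray at about (558,222) and (568,230), and the jug is clear of everything. Now I stand the jug up and carry it back the way it came.

Run:
```python
from tip import *
from cell import camera
import cv2
tip([76,68,58,48,36,24,12,0],.04)
for y in (-.05,-.3886):
    p,q=tool((XP,y,.062),HY,0,F); print(env.movel(p,.12,rot=q,stop_force=12))
p,q=tool((XP,-.3886,.012),HY,0,F); print(env.movel(p,.06))
p,q=tool((XP,-.3886,-.003),HY,0,F); print(env.movel(p,.015,stop_force=5))
s=env.get_state(); print(s["time"],s["tcp_pos"],p,s["force"])
env.grip(.05); env.dwell(.3)
p,q=tool((XP,-.3886,.0),HY,0,F,back=.13); print(env.movel(p,.08)); env.dwell(.5)
s=env.get_state(); print(s["time"],s["force"])
from vis import *
im,d=camera("top");im2,_=camera("scene");w=cloud("top",d)
x,y,z=w[...,0],w[...,1],w[...,2]
m=(y<-.3)&(y>-.6)&(x<.68)&(x>.557)&(z>.1)&(z<.13)
r=cv2.minAreaRect((w[m][:,:2]*1000).astype(np.float32));print(r,np.percentile(z[m],[5,50,95]))
cv2.imwrite("pics/end.png",np.vstack([im[90:330,150:610],im2[90:400,60:520][:310]]))
```

```text
0 23.4667 [-0.0001 -0.0007 -0.0007] [ 0.27182596  0.22571183 -2.01949543] [-0.2   0.58 -0.65  1.91  0.7   1.29  0.33]
False
False
False
True
30.125 [ 0.46996326 -0.36471677  0.12147491] [ 0.47036037 -0.36471784  0.11876537] [-0.05693761  1.15963678  5.80127077]
False
33.1667 [-0.30997719  0.04807055 -0.71790483]
((589.3572387695312, -412.9005126953125), (104.65975952148438, 64.48477172851562), 88.89025115966797) [0.10101303 0.10926913 0.11315815]
```

View pics/end.png

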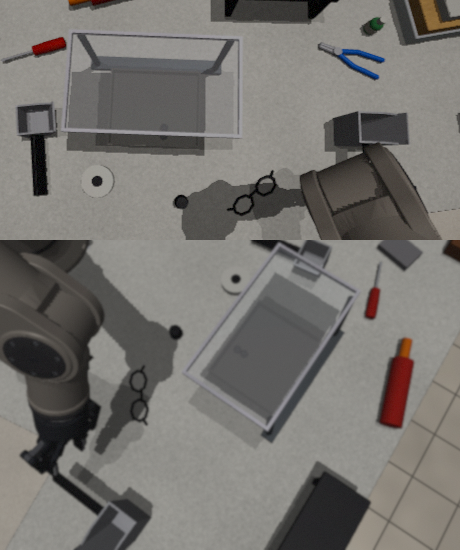

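The jug stands upright and released at about (370,128) in the top view. The gripper is clear of the handle, and the balls are in the tray at (240,350) in the scene view.

```bash
python3 -c "
from cell import job
print(job.job_done())"
```

```text
the job is handed in; nothing more can be done
None
```

I tipped both balls into the tray, stood the jug upright and released it on the bench beside the tray, and handed the job in at about 33 s; none of my force checks showed a knock, and the hand-in returned no verdict.

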